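# Clear the metal chips from under the shelf into the chip drawer

## Robot

A 6-joint arm with a two-finger parallel gripper is mounted at the origin on the work surface. World frame = base frame: x ahead of the robot, y to its left, z up, the work surface at z = 0. Lengths are in m, angles in degrees, forces in N, time in s.
With the tool pointing down it reaches from about 0.325 to 0.9 m from the base axis. Payload 3.5 kg.
Tool frame: the origin (TCP) lies on the centre line of the jaws, within the pads' length; the fingertips stand 17 mm ahead of it and the grasp point (between the pads) lies 2 mm behind it; z points along the fingers, y is the line along which they close (so a half turn about z gives the same grasp; the last joint's range is limited). The gripper opens to 85 mm and grips with 20 to 120 N. Pads are 22 mm wide; open, the fingers measure 114 mm over their backs; the gripper's body (76 mm by 85 mm) begins 54 mm behind the grasp point. The pads swing forward as they close: fully open they stand 13 mm farther back than shut.
Start: joints at [67.529, 15.837, -1.513, 72.651, 0, 84.076], TCP at [0.178, 0.599, 0.248] pointing down, gripper open.
Joint ranges: [-178.77, 178.77], [-48.84, 107.48], [-61.69, 71.31], [-111.58, 123.2], [-90, 87.43], [-180, 180]. Speed limits (degrees/s): [147.25, 147.25, 180, 180, 180, 180].

## Interface

Orientations are given as a 3x3 rotation matrix whose columns are the frame's x, y, z axes.
In Python, from rig import ctrl gives the robot as it stands. The module is installed in compiled form; this text tells all that it offers.
- The arm moves only by the shell command python3 -m handwheel 'ROWS' [FORCE]. ROWS is JSON, one flat list of numbers, 5 for each row, row after row: the shift along the world's x, y, z in m, then the turn about the world's z in degrees, then the closure, from -1 (fully open) to 1 (shut). In form: [tx, ty, tz, twist, fingers, tx, ty, tz, twist, fingers, ...]. A call has 1 to 12 rows; each row shifts and turns the commanded pose from where the row before left it; what a row does not reach is not made up. A row lasts 1/8 s, in which the tool goes at most 62.5 mm and 10.7 degrees, less where a joint would pass 70% of its speed; a pose out of reach is approached as far as the arm can. A call is refused whole if a number of a shift passes 0.0625 or a number of a turn 10.7, either way. A call with a gripper value outside its range is refused whole. The fingers move at their own pace and stop on an object; FORCE is the grip in N (left out, the last holds). Time passes only in rows, so rows that do not move let the fingers close. It gives the time, the measured TCP pose, the force, the opening and the grip force at its end, in the units of the state.
- ctrl.get_obs(): the state, without advancing time (a new reading comes with each control period).
- ctrl.camera(name): name is "scene" or "top" or "wrist"; returns a dict with "img" (480x640x3 uint8, red, green, blue), "K" (3x3 intrinsics, pixels), "k1" (the pictures are not rectified: a ray, as slopes to the right and down, at radius r is drawn at 1 + k1 r^2 times it, then the intrinsics apply), "R" (3x3) and "t" (3): a world point X has camera coordinates R X + t. Camera axes: x right, y down, z forward; pixel columns grow to the right and rows downward; lengths in m; the calibration is good to about 2 mm. A picture is of the moment at which its call begins. There is no depth.
- ctrl.job_done(): hands the job in; it is judged then, once.
The state is a dict: "clock": time; "joint_positions": joint angles; "joint_vel": joint speeds; "effort": joint torques, N m; "tcp_pos": TCP position; "tool_rot": TCP orientation; "ft_force": force on the tool from outside, world axes, zero at the start; "ft_torque": the same for the moment, N m; "grip_width": opening from 0.0 (shut) to 1.0 (fully open); "grip_force": force on a finger pad.
Only numpy, scipy, OpenCV 4.12 (cv2) and the standard library are available. Lean on these libraries where they do the work, as an engineer would, in place of code of your own. Each camera call takes 0.05 s, during which the arm holds its last target. There are 200 camera calls.

## Task

Pull the chip drawer under the steel deck out to its stop by its red grip and leave it out. Then take the orange scraper block from its rubber mat and wipe the three metal chips out from under the blue shelf and over the deck's front edge into the open drawer, without touching them with the gripper. Finally lay the scraper flat, right way up, back on its mat, and leave everything else where it stands.

Things in the scene. Friction and masses are not known exactly. Their poses are not given: they have to be found in the camera images.
- rack: fixed steel bench rack with a deck and a shelf above it. Origin: on the table under the middle of the deck's front edge; x points into the rack (away from the robot), y along the front edge, z up. Blue posts 16 mm square between deck and shelf at x = 60 and 190 mm, y = -110 and 110 mm; front and rear are open between them
- deck_front (a point): middle of the front edge of the deck's top, 75 mm above the table; axes like the rack's. The deck is a flat dark steel plate 12 mm thick, x = 0 to 200 mm, y = -114 to 114 mm, open at the front; yellow side curbs 20 mm high leave a lane from y = -90 to 90 mm; a rear curb 12 mm high starts at x = 192 mm
- shelf_front (a point): middle of the lower front edge of the blue and grey slatted shelf above the deck, 50 mm behind the deck's front edge and 230 mm above the table (155 mm above the deck); axes like the rack's. The shelf is 20 mm thick and covers x = 0 to 150 mm from here over the rack's whole width
- drawer (a joint): green chip drawer under the deck: 0 m is shut, 0.10 m is out at its stop; it slides to the rack's -x against a light spring (about 5 N in all), and its stiff runners keep it where it is left
- drawer_grip (a point): middle of the drawer's red grip, an upright rib 16 mm wide (rack y), 45 mm long (rack x), 44 mm tall, standing out from the drawer front; the point is 18 mm below the rib's top (48 mm above the table); axes like the rack's
- drawer_in (a point): middle of the drawer's inner floor, 15 mm above the table; axes like the rack's. Inside 160 mm (x) by 182 mm (y), walls 35 mm high above the floor; moves with the drawer. Fully out, its front wall stands 95 mm ahead of the deck's front edge
- scraper: scraper: orange block 40 x 156 x 30 mm (x, y, z) with a pale wooden handle 24 mm wide (y) on top, level, from x = 20 to -88 mm, its top at z = 65 mm and, behind the block, its underside at z = 40 mm. 0.25 kg. Origin: middle of the block's underside; z up. Starts on the mat, handle towards the robot
- scraper_grip (a point): middle of the free part of the scraper's handle, at x = -70 mm, z = 52.5 mm in the scraper's axes; axes like the scraper's
- mat: fixed black rubber mat 200 x 190 mm (x, y), 4 mm thick, to the left or to the right of the rack. Origin: middle of its underside, on the table
- chip_a: brass-coloured metal strip offcut 60 x 22 mm, 8 mm thick, one end bent up to 16 mm; loose on the deck, at any angle to it within 25 degrees either way. Origin: middle of its underside; x runs along it, z up
- chip_b: copper-coloured metal strip offcut 60 x 22 mm, 8 mm thick, one end bent up to 16 mm; loose on the deck, at any angle to it within 25 degrees either way. Origin: middle of its underside; x runs along it, z up
- chip_c: aluminium-coloured metal strip offcut 60 x 22 mm, 8 mm thick, one end bent up to 16 mm; loose on the deck, at any angle to it within 25 degrees either way. Origin: middle of its underside; x runs along it, z up
- tub: fixed red tub of fittings 170 x 150 x 70 mm high, on the side of the rack without the mat. Origin: middle of its underside
- coupling: bystander: open grey steel pipe coupling, 54 mm across, 55 mm tall, on the table beside the rack's rear. Origin: middle of its underside
- nipple: bystander: solid brass pipe nipple with a collar, 54 mm across, 58 mm tall, on the table beside the rack's rear. Origin: middle of its underside
- carton: bystander: small white carton 75 x 60 x 90 mm (x, y, z), on the table beside the coupling or the nipple. Origin: middle of its underside
- jar: bystander: screw jar, 68 mm across, 100 mm tall, on the table beside the coupling or the nipple. Origin: middle of its underside
- stock_box: bystander: brown cardboard box 75 x 110 x 55 mm standing on the slatted shelf of the rack, near its rear. Origin: middle of its underside
Not all that is in view belongs to the job. Of the things shaped like the scraper, the orange one is meant. There is more than one size of the chip_a; the one meant has the size given above.

How it is judged:
By the outcome, as a careful person would: the job done as asked, in the order asked, and still so for the second after the job is handed in, with the robot touching nothing.
It also fails if it takes over 64 s, if anything falls off the work surface, if the arm or the gripper's body presses on something with over 40 N, if the wrist force passes 120 N, or if a joint passes its speed limit or range.

## Working session

There is one attempt and no reset: what is moved stays moved. The work goes in short steps, Python scripts to look and compute and a shell command to move; the robot and the scene stay as the last step left them, time stands still between calls to the robot, and variables do not carry over. Pictures are saved under pics/ and viewed, at most 10 in all, crops included, and the job is handed in when it is done.

```bash
mkdir -p pics; cat > h.py <<'E'
import numpy as np, cv2
from rig import ctrl
def cam(n):
    c=ctrl.camera(n); c={k:(np.array(v) if k in('img','K','R','t') else v) for k,v in c.items()}; return c
def ray(c,u,v):
    K=c['K']; d=np.array([(u-K[0,2])/K[0,0],(v-K[1,2])/K[1,1]]); s=d.copy()
    for _ in range(20): s=d/(1+c['k1']*(s@s))
    o=-c['R'].T@c['t']; return o, c['R'].T@np.array([s[0],s[1],1.])
def onz(c,u,v,z):
    o,d=ray(c,u,v); return o+d*(z-o[2])/d[2]
def proj(c,X):
    p=c['R']@np.array(X)+c['t']; s=p[:2]/p[2]; s=s*(1+c['k1']*(s@s)); return c['K'][:2,:2]@s+c['K'][:2,2]
def save(n,im): cv2.imwrite('pics/'+n,im[:,:,::-1])
E
python3 - <<'E'
from h import *
for n in('scene','top'):
    c=cam(n); save(n+'0.png',c['img']); np.savez('/tmp/'+n,**c); print(n,-c['R'].T@c['t'],c['R'].tolist(),c['K'].tolist(),c['k1'])
o=ctrl.get_obs(); print(o['tcp_pos'],o['tool_rot'],o['clock'],o['grip_width'])
E
```

```text
scene [ 0.53477651 -0.86392765  0.84098077] [[0.9949253534583961, 0.09961995319324643, 0.014121117925335677], [0.07221473947924392, -0.6092906866063066, -0.7896517527472224], [-0.07006120501126695, 0.7866643020632061, -0.6133927806974728]] [[460.0873664560484, 0.0, 312.74911179298726], [0.0, 460.0873664560484, 244.4429377377882], [0.0, 0.0, 1.0]] -0.014566024971125972
top [0.25348766 0.01022767 1.35384333] [[-0.012265873887766983, -0.9996175230130747, 0.02478620630460511], [-0.9849092264172937, 0.0077983209004792615, -0.17289592797177405], [0.172636508467523, -0.026532882925498262, -0.9846281745246804]] [[585.6743807141381, 0.0, 321.22577455376523], [0.0, 585.6743807141381, 238.58557557899633], [0.0, 0.0, 1.0]] -0.11934815954298604
[0.17774558 0.59847086 0.24723308] [[-9.58579177e-01  2.84825086e-01 -7.94366387e-04]
 [ 2.84826115e-01  9.58577262e-01 -1.92804209e-03]
 [ 2.12306800e-04 -2.07443730e-03 -9.99997826e-01]] 0.1 0.9987690639548852
```

View pics/scene0.png

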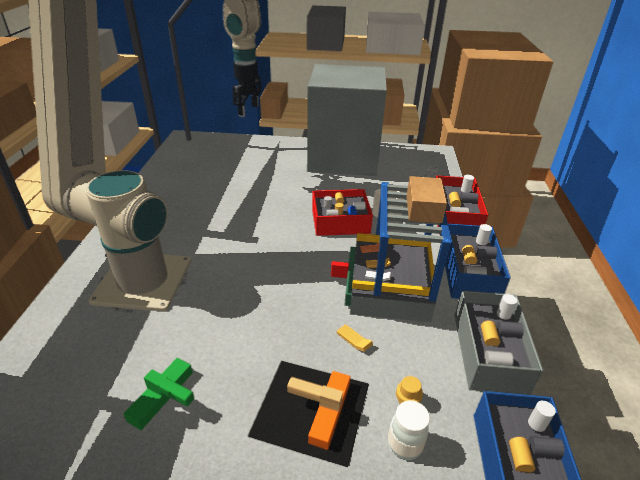

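View pics/top0.png

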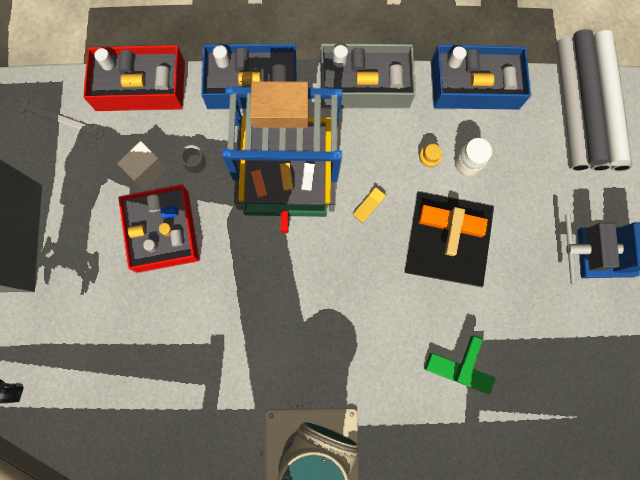

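The scene view shows the rack at (400,250) with its red grip at (340,270), and the mat with the orange scraper at (320,405). The top view shows the grip at (284,221), the scraper at (453,228) and the mat at (450,240).

Candidates:
- **Scraper:** orange at (453,225) or green at (460,365) in the top view. The orange one is meant, and it is on the mat.
- **chip_a:** small brass on the deck at (287,177) or larger brass on the table at (369,203). The deck one is meant.

I'll enlarge a crop to confirm.

```bash
python3 - <<'E'
from h import *
c=dict(np.load('/tmp/top.npz')); im=c['img']
a=cv2.resize(im[130:240,215:395],None,fx=4.44,fy=4.44,interpolation=cv2.INTER_CUBIC)[:,:800]
save('crop1.png',a)
hsv=cv2.cvtColor(im,cv2.COLOR_RGB2HSV)
def blobs(name,lo,hi,z,roi,amin=15):
    x0,y0,x1,y1=roi; m=np.zeros(im.shape[:2],np.uint8)
    m[y0:y1,x0:x1]=cv2.inRange(hsv,np.array(lo),np.array(hi))[y0:y1,x0:x1]
    for k in cv2.findContours(m,cv2.RETR_EXTERNAL,cv2.CHAIN_APPROX_NONE)[0]:
        if cv2.contourArea(k)<amin: continue
        r=cv2.minAreaRect(k); bp=cv2.boxPoints(r)
        P=np.array([onz(c,*p,z)[:2] for p in bp]); 
        print(name,np.round(r[0]),'ctr',P.mean(0).round(4),'sides',np.linalg.norm(P[1]-P[0]).round(3),np.linalg.norm(P[2]-P[1]).round(3),'ang',np.degrees(np.arctan2(*(P[1]-P[0])[::-1])).round(1),np.degrees(np.arctan2(*(P[2]-P[1])[::-1])).round(1)); print(P.round(3).tolist())
blobs('grip',(0,180,120),(8,255,255),.066,(270,205,300,240))
blobs('grip2',(172,180,120),(180,255,255),.066,(270,205,300,240))
blobs('orange',(5,200,120),(14,255,255),.034,(400,190,500,290))
blobs('handle',(12,60,120),(22,180,255),.069,(400,190,500,290))
blobs('mat',(0,0,0),(180,255,62),.004,(395,185,505,295),1000)
blobs('curb',(22,150,60),(32,255,255),.095,(225,130,345,215))
blobs('bluebar',(100,150,60),(120,255,255),.25,(215,80,345,165),100)
blobs('green',(50,80,20),(85,255,255),.05,(225,195,345,220))
E
```

```text
grip [284. 222.] ctr [0.5189 0.0586] sides 0.013 0.048 ang -90.4 179.9
[[0.543, 0.065], [0.543, 0.052], [0.495, 0.052], [0.495, 0.065]]
orange [473. 233.] ctr [ 0.495  -0.3787] sides 0.013 0.057 ang -5.7 -93.0
[[0.49, -0.349], [0.503, -0.351], [0.5, -0.408], [0.487, -0.407]]
orange [434. 217.] ctr [ 0.5346 -0.2894] sides 0.046 0.07 ang -14.8 -103.0
[[0.52, -0.25], [0.565, -0.261], [0.549, -0.329], [0.504, -0.317]]
handle [455. 231.] ctr [ 0.4931 -0.327 ] sides 0.112 0.025 ang -14.1 -101.7
[[0.441, -0.301], [0.55, -0.328], [0.545, -0.353], [0.436, -0.325]]
mat [450. 239.] ctr [ 0.4891 -0.3316] sides 0.199 0.194 ang -11.9 -100.1
[[0.409, -0.217], [0.603, -0.258], [0.57, -0.449], [0.374, -0.403]]
curb [328. 182.] ctr [ 0.6011 -0.0394] sides 0.095 0.01 ang -2.5 -92.1
[[0.554, -0.032], [0.649, -0.037], [0.648, -0.046], [0.554, -0.042]]
curb [328. 140.] ctr [ 0.699  -0.0418] sides 0.009 0.045 ang -90.1 179.1
[[0.722, -0.038], [0.722, -0.047], [0.676, -0.046], [0.676, -0.037]]
bluebar [281. 156.] ctr [0.6116 0.0575] sides 0.233 0.031 ang -90.4 178.9
[[0.628, 0.174], [0.626, -0.059], [0.595, -0.058], [0.597, 0.173]]
bluebar [324. 102.] ctr [ 0.7261 -0.0288] sides 0.063 0.066 ang -5.7 -96.2
[[0.698, 0.007], [0.761, 0.001], [0.754, -0.065], [0.691, -0.058]]
bluebar [232.  97.] ctr [0.7378 0.1565] sides 0.069 0.043 ang -90.7 -179.1
[[0.76, 0.191], [0.759, 0.123], [0.716, 0.122], [0.716, 0.19]]
green [284. 210.] ctr [0.5496 0.0581] sides 0.026 0.19 ang -0.3 -91.5
[[0.539, 0.153], [0.565, 0.153], [0.56, -0.037], [0.534, -0.036]]
```

View pics/crop1.png

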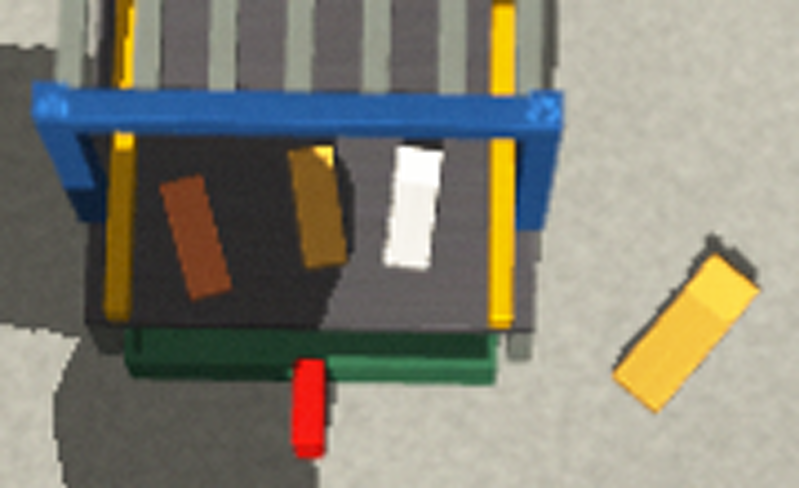

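The crop confirms it. On the deck are copper at about (195,238), brass at (318,208) and aluminium at (414,208). The brass piece on the table at (686,332) is clearly larger, so it is the decoy. The red grip is at (309,408) and the deck front corners are at (85,326) and (533,331).

```bash
python3 - <<'E'
from h import *
c=dict(np.load('/tmp/top.npz')); s=dict(np.load('/tmp/scene.npz'))
f=lambda u,v,z: onz(c,215+u/4.44-.4,130+v/4.44-.4,z)
L=f(85,326,.075);R=f(533,331,.075); d=L-R
print('deck',L,R,np.linalg.norm(d),'yaw',np.degrees(np.arctan2(-d[0],d[1])),(L+R)/2)
for n,q in dict(copper=[(160,188),(205,176),(231,290),(193,300)],brass=[(288,152),(333,148),(347,264),(307,268)],alu=[(397,146),(443,150),(428,269),(384,264)]).items():
    P=np.array([f(*p,.085)[:2] for p in q]); print(n,P.mean(0).round(3),np.linalg.norm(P[0]-P[3]).round(3),P.round(3).tolist())
P=np.array([f(*p,.01)[:2] for p in [(715,255),(760,290),(656,411),(613,376)]]); print('decoy',np.linalg.norm(P[0]-P[3]))
# scene cross-check of grip, handle
im=s['img'];hsv=cv2.cvtColor(im,cv2.COLOR_RGB2HSV)
m=cv2.inRange(hsv,np.array((0,180,60)),np.array((8,255,255)));m[:, :325]=0;m[:,352:]=0;m[:255]=0;m[285:]=0
ys,xs=np.where(m); print('grip scene bbox',xs.min(),xs.max(),ys.min(),ys.max())
for X in [(.495,.0586,.066),(.543,.0586,.066),(.495,.0586,.022)]: print(proj(s,X))
m=cv2.inRange(hsv,np.array((12,60,120)),np.array((22,180,255)));m[:370]=0;m[415:]=0;m[:,:280]=0;m[:,350:]=0
k=max(cv2.findContours(m,0,2)[0],key=cv2.contourArea);print('handle scene',cv2.boxPoints(cv2.minAreaRect(k)).round(0).tolist())
for X in [[.441,-.301,.069],[.436,-.325,.069],[.545,-.353,.069],[.55,-.328,.069]]: print(proj(s,X).round(1))
E
```

```text
deck [0.56013641 0.17079631 0.075     ] [ 0.55589207 -0.05530575  0.075     ] 0.22614189225925935 yaw -1.075417771073819 [0.55801424 0.05774528 0.075     ]
copper [0.603 0.114] 0.061 [[0.629, 0.133], [0.635, 0.11], [0.576, 0.097], [0.571, 0.116]]
brass [0.618 0.052] 0.062 [[0.648, 0.068], [0.65, 0.045], [0.589, 0.038], [0.587, 0.058]]
alu [0.618 0.005] 0.062 [[0.65, 0.013], [0.648, -0.011], [0.586, -0.002], [0.589, 0.02]]
decoy 0.08668283898798487
grip scene bbox 331 348 261 277
[328.56427379 262.40623003]
[346.9078875  263.78364638]
[327.98463208 274.99788517]
handle scene [[284.0, 394.0], [290.0, 375.0], [344.0, 391.0], [338.0, 411.0]]
[288.8 373.8]
[284.6 383.7]
[339.1 401.4]
[342.4 390.4]
```

```bash
python3 -m handwheel '[0.03,-0.049,0,1.4,-1, 0.031,-0.049,0,1.4,-1, 0.031,-0.049,0,1.4,-1, 0.031,-0.049,0,1.4,-1, 0.031,-0.049,0,1.4,-1, 0.031,-0.049,0,1.4,-1, 0.031,-0.049,0,1.4,-1, 0.031,-0.049,0,1.4,-1, 0.031,-0.049,0,1.4,-1, 0.03,-0.049,0,1.4,-1, 0.029,-0.051,0,1.5,-1, 0,0,0,0,-1]'
```

```text
clock: 1.6
tcp_pos: [0.5166, 0.0549, 0.2478]
tool_rot: [[-1.0, 0.024, 0.0], [0.024, 1.0, -0.001], [-0.0, -0.001, -1.0]]
ft_force: [-0.8, 1.0, 0.4]
grip_width: 0.996
grip_force: 0.0
```

```bash
python3 -m handwheel '[0,0.003,-0.06,0,-1, 0,0,-0.06,0,-1, 0,0,-0.05,0,-1, 0,0,-0.031,0,-1, 0,0,0,0,1, 0,0,0,0,1, 0,0,0,0,1, 0,0,0,0,1, 0,0,0,0,1, 0,0,0,0,1]' 60
```

```text
clock: 2.85
tcp_pos: [0.5167, 0.0573, 0.0495]
tool_rot: [[-1.0, 0.021, 0.003], [0.021, 1.0, -0.009], [-0.004, -0.009, -1.0]]
ft_force: [-1.2, -13.0, 6.3]
grip_width: 0.18
grip_force: 58.9
```

```bash
python3 -m handwheel '[-0.01,-0.001,0,0,1, -0.02,0,0,0,1, -0.02,0.001,0,0,1, -0.02,0,0,0,1, -0.02,0.001,0,0,1, -0.011,0,0,0,1, -0.003,0,0,0,1, 0,0,0,0,1]'
```

```text
clock: 3.85
tcp_pos: [0.4271, 0.0596, 0.0501]
tool_rot: [[-0.999, 0.021, 0.032], [0.021, 1.0, -0.006], [-0.032, -0.005, -0.999]]
ft_force: [32.1, -8.4, -39.0]
grip_width: 0.177
grip_force: 60.7
```

```bash
python3 -m handwheel '[0,0,0,0,-1, 0,0,0,0,-1, 0,0,0,0,-1, 0,0,0,0,-1, 0,0,0.05,0,-1, 0,0,0.06,0,-1, 0,0,0.06,0,-1, 0,0,0.04,0,-1]'; python3 - <<'E'
from h import *
for n in('scene','top'):
    c=cam(n); np.savez('/tmp/'+n+'1',**c); a=c['img']
    if n=='top': t=a[120:280,205:365]
    else: s=a[200:330,300:460]
save('d.png',np.hstack([cv2.resize(t,(400,400)),cv2.resize(s,(400,400))]))
hsv=cv2.cvtColor(c['img'],cv2.COLOR_RGB2HSV);m=cv2.inRange(hsv,np.array((0,180,120)),np.array((8,255,255)));m[:205]=0;m[:,:270]=0;m[300:]=0;m[:,305:]=0
ys,xs=np.where(m);print(len(xs))
if len(xs): print(onz(c,xs.mean(),ys.max(),.066))
E
```

```text
clock: 4.85
tcp_pos: [0.4116, 0.0623, 0.2605]
tool_rot: [[-1.0, 0.018, 0.004], [0.018, 1.0, 0.0], [-0.004, 0.0, -1.0]]
ft_force: [-0.0, -0.2, -0.4]
grip_width: 0.996
grip_force: 0.0
0
```

View pics/d.png

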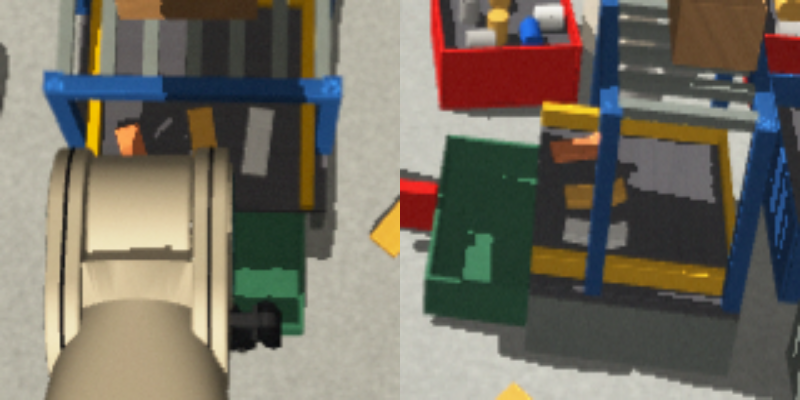

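The drawer is out. The right-hand panel shows the green drawer's front wall corners at about (445,137) and (424,313), with the grip at (418,205). I'll check how far out it is from the scene view.

```bash
python3 - <<'E'
from h import *
s=dict(np.load('/tmp/scene1.npz'));s0=dict(np.load('/tmp/scene.npz'))
print(onz(s,318,244.5,.05),onz(s,309.6,301.6,.05))
for k in (s0,s):
    hsv=cv2.cvtColor(k['img'],cv2.COLOR_RGB2HSV);m=cv2.inRange(hsv,np.array((0,180,60)),np.array((8,255,255)));m[:255]=0;m[290:]=0;m[:,:270]=0;m[:,352:]=0
    ys,xs=np.where(m);u0,u1=np.percentile(xs,[2,98]);v=ys.min();print(u0,u1,v,ys.max(),onz(k,u0,v+6,.05),onz(k,u1,v+6,.05))
E
```

```text
[0.45907746 0.15196317 0.05      ] [ 0.45930404 -0.07443438  0.05      ]
331.0 347.0 261 277 [0.50193641 0.05961294 0.05      ] [0.54395497 0.06451408 0.05      ]
298.0 314.0 258 274 [0.41396036 0.0616387  0.05      ] [0.45617452 0.06657853 0.05      ]
```

Both cameras agree: the front wall's outer face is 99 mm ahead of the deck edge, so its inner face is at about 95 mm. The 32 N reaction also says it is at its stop.

The shelf overhang stops a straight-down gripper from getting the scraper behind the brass and aluminium chips. I'll check in free space how the arm behaves at the edge of its reach, to see whether the tool can lean forward.

```bash
python3 -m handwheel '[0.03,-0.052,0.015,-3.8,-1, 0.03,-0.052,0.015,-3.8,-1, 0.03,-0.052,0.015,-3.8,-1, 0.03,-0.052,0.015,-3.8,-1, 0.03,-0.052,0.015,-3.8,-1, 0.056,-0.02,0,0,-1, 0.056,-0.02,0,0,-1, 0.056,-0.02,0,0,-1, 0.056,-0.02,0,0,-1, 0.056,-0.02,0,0,-1, 0.056,-0.02,0,0,-1,0,0,0,0,-1]'; python3 -c "
from rig import ctrl;print(ctrl.get_obs()['joint_positions'])"
```

```text
clock: 6.45
tcp_pos: [0.8688, -0.3078, 0.3042]
tool_rot: [[-0.939, 0.343, -0.004], [0.343, 0.939, 0.003], [0.005, 0.001, -1.0]]
ft_force: [0.7, -0.3, -1.6]
grip_width: 0.999
grip_force: 0.0
[-2.35379893e+01  5.54897548e+01  7.04375382e+01  1.05246890e+02
  6.51360237e-02 -3.49615152e+00]
```

```bash
python3 -m handwheel '[0.056,-0.02,0,0,-1, 0.056,-0.02,0,0,-1, 0.056,-0.02,0,0,-1,0,0,0,0,-1]'; python3 -c "
from rig import ctrl;print(ctrl.get_obs()['joint_positions'])"
```

```text
clock: 6.95
tcp_pos: [0.936, -0.3321, 0.271]
tool_rot: [[-0.931, 0.343, 0.128], [0.339, 0.939, -0.048], [-0.136, -0.001, -0.991]]
ft_force: [-0.3, 0.2, -1.3]
grip_width: 0.999
grip_force: 0.0
[-23.36228241  58.12957588  71.18973466  95.22385788   0.3789297
  -3.30120524]
```

The tool leans forward at the reach limit (about 8° so far). I'll push further and check that the lean stays when coming back.

```bash
python3 -m handwheel '[0.056,-0.02,0.01,0,-1, 0.056,-0.02,0.01,0,-1, 0.056,-0.02,0.01,0,-1, 0.056,-0.02,0.01,0,-1,0.056,-0.02,0.01,0,-1,0.056,-0.02,0.01,0,-1]'; python3 -m handwheel '[-0.056,0.02,0,0,-1, -0.056,0.02,0,0,-1, -0.056,0.02,0,0,-1,0,0,0,0,-1]'; python3 -c "
from rig import ctrl;print(ctrl.get_obs()['joint_positions'])"
```

```text
clock: 7.7
tcp_pos: [1.0491, -0.373, 0.241]
tool_rot: [[-0.863, 0.343, 0.369], [0.314, 0.939, -0.139], [-0.395, -0.004, -0.919]]
ft_force: [-0.0, 0.7, -0.2]
grip_width: 1.002
grip_force: 0.0
clock: 8.2
tcp_pos: [0.9024, -0.3202, 0.2361]
tool_rot: [[-0.87, 0.343, 0.354], [0.317, 0.939, -0.132], [-0.378, -0.003, -0.926]]
ft_force: [0.1, 0.5, -0.3]
grip_width: 0.998
grip_force: 0.0
[-23.75709559  36.96252746  25.50616732  56.34600154   1.24160547
  -3.47171581]
```

The lean persists at 22°. I want about 35–38°, so I'll push out once more.

```bash
python3 -m handwheel '[0.05,-0.018,0.02,0,-1, 0.05,-0.018,0.02,0,-1, 0.05,-0.018,0.02,0,-1, 0.05,-0.018,0.02,0,-1,0.05,-0.018,0.02,0,-1,0.05,-0.018,0.02,0,-1,0.05,-0.018,0.02,0,-1,0.05,-0.018,0.02,0,-1]'; python3 -c "
from rig import ctrl;print(ctrl.get_obs()['joint_positions'])"
```

```text
clock: 9.2
tcp_pos: [1.1085, -0.396, 0.3125]
tool_rot: [[-0.757, 0.344, 0.556], [0.274, 0.939, -0.209], [-0.593, -0.006, -0.805]]
ft_force: [-0.2, -0.7, -0.4]
grip_width: 1.002
grip_force: 0.0
[-23.15871029  59.90904669  71.3114586   65.03296164   1.5289398
  -2.61295621]
```

```bash
python3 -m handwheel '[-0.059,0.007,0,0.6,-1, -0.059,0.007,0,0.6,-1, -0.059,0.007,0,0.6,-1, -0.059,0.007,-0.01,0.6,-1, -0.059,0.007,-0.01,0.6,-1, -0.059,0.007,-0.01,0.6,-1, -0.059,0.007,-0.01,0.6,-1, -0.059,0.007,-0.01,0.7,-1, -0.059,0.007,-0.01,0.7,-1, -0.059,0.007,-0.01,0.7,-1, -0.059,0.007,-0.01,0.7,-1, 0,0,0,0,-1]'; python3 - <<'E'
from h import *
print(ctrl.get_obs()['joint_positions'])
c=cam('wrist'); np.savez('/tmp/w',**c); save('w.png',c['img'])
E
```

```text
clock: 10.7
tcp_pos: [0.4838, -0.3238, 0.2339]
tool_rot: [[-0.785, 0.235, 0.574], [0.187, 0.972, -0.143], [-0.591, -0.005, -0.807]]
ft_force: [1.0, -0.8, 0.5]
grip_width: 1.001
grip_force: 0.0
[-49.6379591   -5.84541528 -35.79489495  29.27801352  20.15370454
 -30.55063391]
```

View pics/w.png

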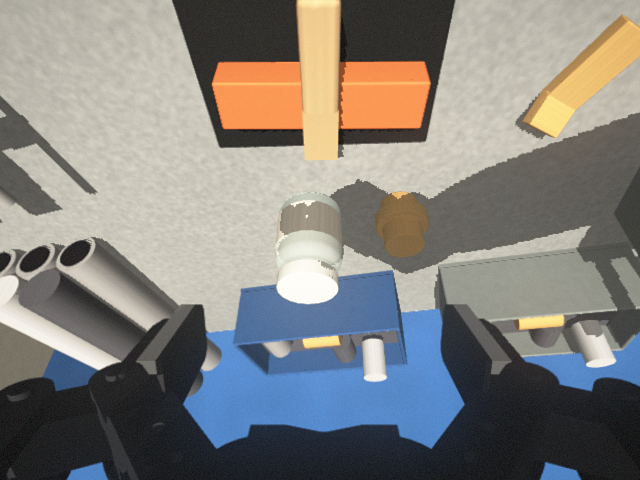

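The wrist view shows the handle running from the top edge at about (319,0) to its far top edge at (303–338,109), with the block across (217–430, 63–128) on the mat.

```bash
python3 - <<'E'
from h import *
c=dict(np.load('/tmp/w.npz')); print(-c['R'].T@c['t'])
a=onz(c,303,112,.069);b=onz(c,338,110,.069);print(a,b,np.linalg.norm(a-b))
for p in [(299,2),(339,2)]: print(onz(c,*p,.069))
f=lambda u,v:onz(c,u,v,.034)
A,B=f(215,83),f(429,83);C,D=f(219,63),f(427,63)
print(A,B,np.linalg.norm(A-B),C,D); d=A-B; print('dir',np.degrees(np.arctan2(d[1],d[0])))
E
```

```text
[ 0.3553561  -0.29175276  0.2918401 ]
[ 0.50457253 -0.34275376  0.069     ] [ 0.50835735 -0.32025268  0.069     ] 0.0228171689235882
[ 0.44066318 -0.32663554  0.069     ]
[ 0.44546342 -0.30651504  0.069     ]
[ 0.49099221 -0.4047342   0.034     ] [ 0.52585741 -0.257977    0.034     ] 0.15084183629576822 [ 0.47808221 -0.39550515  0.034     ] [ 0.5105903  -0.25890005  0.034     ]
dir -103.36405118947506
```

```bash
python3 -m handwheel '[-0.024,0.004,-0.05,0,-1, 0,0,-0.05,0,-1, 0,0,-0.05,0,-1, 0,0,-0.029,0,-1, 0,0,0,0,-1]'; python3 -c "
from rig import ctrl;print(ctrl.get_obs()['joint_positions'])"
```

```text
clock: 11.38
tcp_pos: [0.4641, -0.3207, 0.0538]
tool_rot: [[-0.785, 0.231, 0.574], [0.183, 0.973, -0.14], [-0.591, -0.005, -0.806]]
ft_force: [0.3, -0.8, -0.2]
grip_width: 0.997
grip_force: 0.0
[-51.54336384   9.20228817 -48.6810472    2.05411064  21.27744232
 -32.52564334]
```

```bash
python3 -m handwheel '[-0.004,0.001,0.001,0,1, 0,0,0,0,1, 0,0,0,0,1, 0,0,0,0,1, 0,0,0,0,1, 0,0,0,0,1]' 100; python3 -m handwheel '[0,0,0.03,0,1, 0,0,0.05,0,1, 0,0,0.05,0,1, 0,0,0.03,0,1, 0,0,0,0,1]';  python3 - <<'E'
from h import *
c=cam('scene'); np.savez('/tmp/s2',**c); save('g.png',cv2.resize(c['img'][160:460,200:560],(720,600)))
E
```

```text
clock: 12.12
tcp_pos: [0.4595, -0.32, 0.0571]
tool_rot: [[-0.783, 0.232, 0.577], [0.182, 0.973, -0.143], [-0.594, -0.007, -0.804]]
ft_force: [-5.1, 0.3, 6.3]
grip_width: 0.267
grip_force: 97.4
clock: 12.75
tcp_pos: [0.4597, -0.3204, 0.2186]
tool_rot: [[-0.783, 0.232, 0.577], [0.181, 0.973, -0.145], [-0.595, -0.01, -0.803]]
ft_force: [-0.1, -0.3, -3.0]
grip_width: 0.265
grip_force: 98.5
```

View pics/g.png

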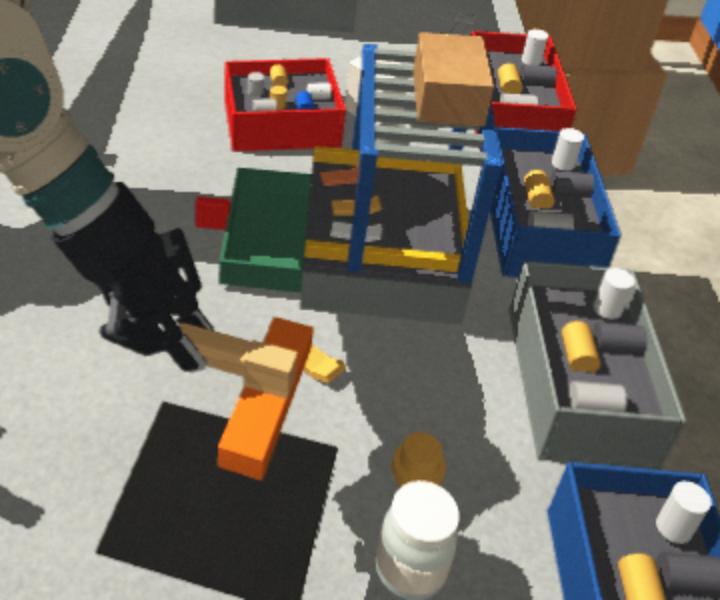

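The scraper is held level by its handle and the mat is empty. The chips are still on the deck and the drawer is still out. Next I bring the scraper in front of the rack.

```bash
python3 -m handwheel '[0.005,0.047,-0.002,1.6,1, 0.005,0.047,-0.002,1.6,1, 0.005,0.047,-0.002,1.6,1, 0.005,0.047,-0.002,1.6,1, 0.005,0.047,-0.002,1.6,1, 0.005,0.047,-0.002,1.6,1, 0.005,0.047,-0.002,1.6,1, 0.005,0.047,-0.002,1.2,1, 0,0,0,0,1]'; python3 - <<'E'
from h import *
print(ctrl.get_obs()['joint_positions'])
c=cam('scene'); t=cam('top'); w=cam('wrist'); np.savez('/tmp/s3',**c); np.savez('/tmp/t3',**t); np.savez('/tmp/w3',**w)
save('e.png',np.vstack([cv2.resize(c['img'][180:330,290:490],(800,600))[:,:400],]) if 0 else np.hstack([cv2.resize(c['img'][190:310,300:460],(400,300)),cv2.resize(w['img'],(400,300))]))
E
```

```text
clock: 13.92
tcp_pos: [0.4957, 0.0604, 0.1948]
tool_rot: [[-0.811, 0.01, 0.586], [0.005, 1.0, -0.01], [-0.586, -0.005, -0.811]]
ft_force: [-0.7, -0.9, -1.9]
grip_width: 0.262
grip_force: 99.8
[ -0.2381987  -14.89885926 -48.54388781  20.51280822  -0.42055686
   0.11594871]
```

View pics/e.png

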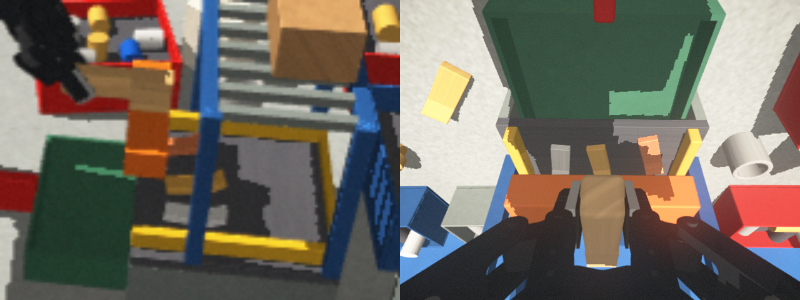

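The left panel shows the scraper held level in front of the deck at (150,120). In the right panel the block spans (507–697,190) and is centred on the deck edge (497–706,120). The three chips are at (560,158), (598,160) and (650,155).

```bash
python3 - <<'E'
from h import *
w=dict(np.load('/tmp/w3.npz'));s=dict(np.load('/tmp/s3.npz'))
L=onz(w,155,192,.075);R=onz(w,490,192,.075);print(L,R,(L+R)/2,np.linalg.norm(L-R))
# scene: block bounding
hsv=cv2.cvtColor(s['img'],cv2.COLOR_RGB2HSV);m=cv2.inRange(hsv,np.array((5,200,100)),np.array((14,255,255)));m[:205]=0;m[265:]=0;m[:,:345]=0;m[:,372:]=0
ys,xs=np.where(m);print('orange bbox',xs.min(),xs.max(),ys.min(),ys.max())
T=np.array([.4957,.0604,.1948]); O=T+np.array([.070,-.0005,-.0531])
for dx in(-.02,.02):
  for dz in(0,.03): print(dx,dz,proj(s,O+[dx,-.078,dz]).round(1))
# near end-face rows
for u in (352,356,360,364): 
  col=np.where(m[:,u])[0]; print(u,col.min(),col.max())
E
```

```text
[ 0.54828729 -0.05153324  0.075     ] [0.55013576 0.16278872 0.075     ] [0.54921152 0.05562774 0.075     ] 0.21432992622282285
orange bbox 350 368 214 260
-0.02 0 [348.6 260.3]
-0.02 0.03 [349.4 250.4]
0.02 0 [365.5 261.5]
0.02 0.03 [366.6 251.7]
352 234 259
356 214 260
360 215 260
364 216 260
```

```bash
python3 -m handwheel '[0,-0.003,-0.03,0,1, 0,0,-0.015,0,1, 0.03,0,0,0,1, 0.03,0,0,0,1, 0.03,0,0,0,1, 0.02,0,0,0,1, 0,0,0,0,1]'; python3 -m handwheel '[0,0,-0.01,0,1, 0,0,-0.008,0,1, 0,0,0,0,1]'
```

```text
clock: 14.95
tcp_pos: [0.61, 0.0526, 0.1545]
tool_rot: [[-0.806, 0.019, 0.592], [0.012, 1.0, -0.016], [-0.592, -0.006, -0.806]]
ft_force: [0.1, 0.3, -2.9]
grip_width: 0.264
grip_force: 99.7
clock: 15.32
tcp_pos: [0.6066, 0.0541, 0.1343]
tool_rot: [[-0.808, 0.017, 0.589], [0.01, 1.0, -0.014], [-0.589, -0.006, -0.808]]
ft_force: [-0.5, -0.2, -2.7]
grip_width: 0.264
grip_force: 99.7
```

```bash
python3 -m handwheel '[0.002,0.002,-0.004,0,1, 0,0,-0.002,0,1, 0,0,0,0,1]'; python3 - <<'E'
from h import *
c=cam('scene'); w=cam('wrist'); np.savez('/tmp/w4',**w)
save('f.png',np.hstack([cv2.resize(c['img'][190:310,300:460],(400,300)),cv2.resize(w['img'],(400,300))]))
E
```

```text
clock: 15.7
tcp_pos: [0.6108, 0.0561, 0.1304]
tool_rot: [[-0.806, 0.017, 0.592], [0.01, 1.0, -0.014], [-0.592, -0.006, -0.806]]
ft_force: [0.7, 0.4, -2.1]
grip_width: 0.265
grip_force: 99.8
```

View pics/f.png

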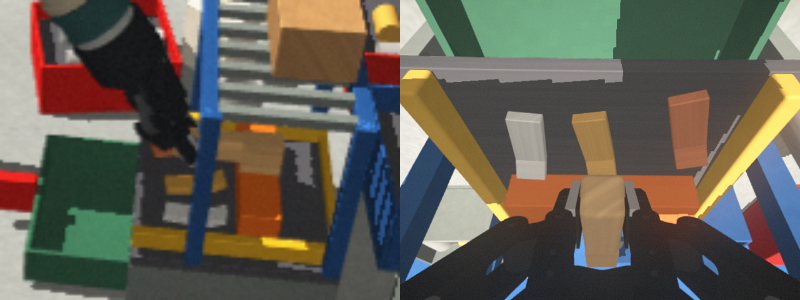

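The block stands behind all three chips: the chips are at (525,145), (595,145) and (690,130) and the block face at about v=190. Now I wipe forward.

```bash
python3 -m handwheel '[-0.012,0,-0.001,0,1, -0.012,0,0,0,1, -0.012,0,0,0,1, -0.012,0.001,0,0,1, -0.012,0,0,0,1, -0.012,0,0,0,1, -0.012,0,0,0,1, -0.012,0.001,0,0,1, -0.008,0,0,0,1, -0.008,0,0,0,1, 0,0,0,0,1]'; python3 - <<'E'
from h import *
print(ctrl.get_obs()['joint_positions'])
c=cam('scene'); w=cam('wrist'); np.savez('/tmp/w5',**w)
save('k.png',np.hstack([cv2.resize(c['img'][190:310,300:460],(400,300)),cv2.resize(w['img'],(400,300))]))
E
```

```text
clock: 17.18
tcp_pos: [0.498, 0.058, 0.1292]
tool_rot: [[-0.806, 0.017, 0.591], [0.011, 1.0, -0.015], [-0.592, -0.006, -0.806]]
ft_force: [-0.4, -0.2, -1.1]
grip_width: 0.263
grip_force: 99.8
[ -0.43457966  -8.26908717 -53.78413024   8.21499366  -0.57837418
   0.25215255]
```

View pics/k.png

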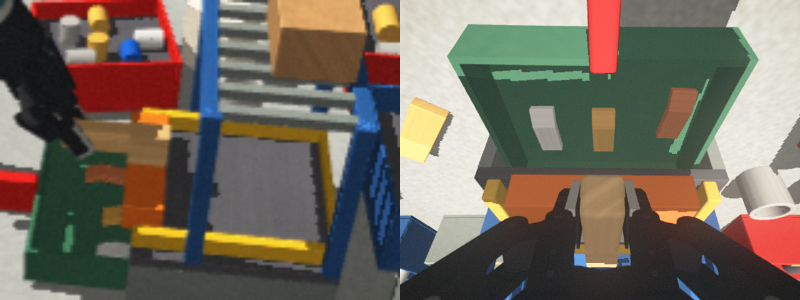

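All three chips lie in the drawer, at (543,128), (603,128) and (677,112) in the wrist panel, and the deck is clear. Now I take the scraper back to its mat.

```bash
python3 -m handwheel '[0,0,0.03,0,1, 0,0,0.05,0,1, -0.004,-0.047,0,-1.6,1, -0.005,-0.047,0,-1.6,1, -0.005,-0.047,0,-1.6,1, -0.005,-0.047,0,-1.6,1, -0.005,-0.047,0,-1.6,1, -0.005,-0.047,0,-1.6,1, -0.005,-0.047,0,-1.6,1, -0.005,-0.049,0,-1.2,1, 0,0,0,0,1]'
```

```text
clock: 18.65
tcp_pos: [0.4603, -0.3251, 0.2109]
tool_rot: [[-0.783, 0.236, 0.575], [0.185, 0.972, -0.147], [-0.594, -0.009, -0.805]]
ft_force: [0.6, -0.6, -2.5]
grip_width: 0.261
grip_force: 100.2
```

```bash
python3 -m handwheel '[0,0,-0.05,0,1, 0,0,-0.05,0,1, 0,0,-0.025,0,1, 0,0,0,0,1]'
```

```text
clock: 19.15
tcp_pos: [0.4583, -0.3176, 0.0813]
tool_rot: [[-0.787, 0.231, 0.571], [0.186, 0.973, -0.137], [-0.588, -0.002, -0.809]]
ft_force: [-0.3, 0.2, -3.4]
grip_width: 0.267
grip_force: 100.1
```

```bash
python3 -m handwheel '[0.001,-0.002,-0.012,0,1, 0,0,-0.006,0,1, 0,0,-0.004,0,1, 0,0,-0.001,0,1, 0,0,0,0,1]'
```

```text
clock: 19.77
tcp_pos: [0.4609, -0.3222, 0.0618]
tool_rot: [[-0.785, 0.231, 0.575], [0.183, 0.973, -0.142], [-0.592, -0.006, -0.806]]
ft_force: [0.1, 0.9, -3.1]
grip_width: 0.267
grip_force: 100.2
```

```bash
python3 -m handwheel '[0,0,-0.003,0,1, 0,0,-0.002,0,1, 0,0,0,0,1]'
```

```text
clock: 20.15
tcp_pos: [0.4614, -0.3224, 0.0573]
tool_rot: [[-0.784, 0.231, 0.577], [0.183, 0.973, -0.142], [-0.594, -0.006, -0.805]]
ft_force: [-1.9, 1.5, 2.4]
grip_width: 0.267
grip_force: 101.2
```

```bash
python3 -m handwheel '[0,0,0,0,-1, 0,0,0,0,-1, 0,0,0,0,-1, 0,0,0,0,-1, 0,0,0.04,0,-1, 0,0,0.06,0,-1, 0,0.03,0.05,0,-1, 0,0.06,0,0,-1, 0,0.06,0,0,-1, 0,0.05,0.02,0,-1, 0,0,0,0,-1, 0,0,0,0,-1]'; python3 - <<'E'
from h import *
c=cam('scene'); t=cam('top')
save('z.png',np.hstack([cv2.resize(c['img'][160:460,200:500],(400,400)),cv2.resize(t['img'][120:300,210:500],(400,248)) if 0 else cv2.resize(t['img'][120:300,320:500],(400,400))]))
E
```

```text
clock: 21.65
tcp_pos: [0.461, -0.122, 0.2267]
tool_rot: [[-0.785, 0.231, 0.576], [0.182, 0.973, -0.142], [-0.593, -0.006, -0.805]]
ft_force: [0.4, -0.7, -0.0]
grip_width: 1.0
grip_force: 0.0
```

View pics/z.png

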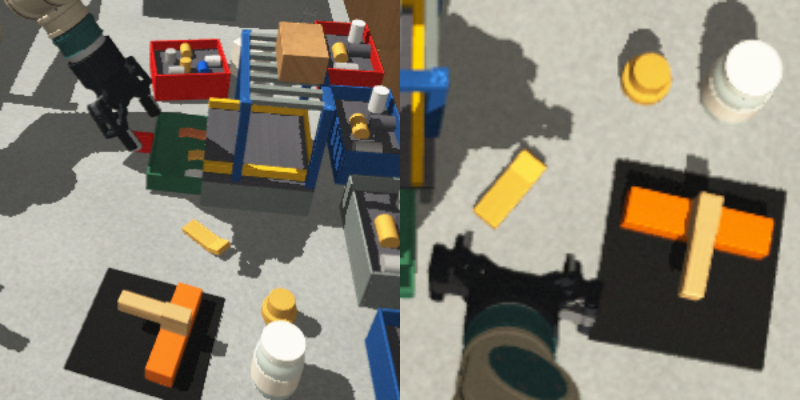

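The scraper lies flat and upright on its mat. The chips are in the open drawer and the bystanders haven't moved. I'll check the drawer's position once more, then hand in.

```bash
python3 - <<'E'
from h import *
s=cam('scene');hsv=cv2.cvtColor(s['img'],cv2.COLOR_RGB2HSV)
m=cv2.inRange(hsv,np.array((45,80,20)),np.array((85,255,255)));m[:235]=0;m[310:]=0;m[:,:295]=0;m[:,360:]=0
s1=dict(np.load('/tmp/scene1.npz'));h1=cv2.cvtColor(s1['img'],cv2.COLOR_RGB2HSV)
m1=cv2.inRange(h1,np.array((45,80,20)),np.array((85,255,255)));m1[:235]=0;m1[310:]=0;m1[:,:295]=0;m1[:,360:]=0
for v in (265,275,285,295): print(v,np.where(m[v])[0].min(),np.where(m1[v])[0].min())
E
```

```text
265 316 316
275 313 312
285 311 311
295 311 311
```

```bash
python3 -c "
from rig import ctrl;print(ctrl.job_done())"
```

```text
the job is handed in; nothing more can be done
None
```

The job is handed in: the drawer is out at its stop, all three chips are in it, the scraper is flat and right way up on its mat, and nothing else was seen to move.

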